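# Find the case that rattles and hold it out over the tray

### The arm

A 7-joint arm with a two-finger parallel gripper is mounted at the origin on a cart in front of the work surface, level with it; the furniture and walls round the work are solid. World frame = base frame: x ahead of the robot, y to its left, z up, the work surface at z = 0. Lengths are in mm, angles in rad, forces in N, time in s.
With the tool pointing down it reaches from about 400 to 850 mm from the base axis. Payload 4.5 kg.
Tool frame: the origin (TCP) lies on the centre line of the jaws, within the pads' length; the fingertips stand 25 mm ahead of it and the grasp point (between the pads) lies 6 mm ahead of it; z points along the fingers, y is the line along which they close (so a half turn about z gives the same grasp; the last joint's range is limited). The gripper opens to 88 mm and grips with 3 to 60 N. Pads are 18 mm wide; open, the fingers measure 123 mm over their backs; the gripper's body (75 mm by 187 mm) begins 45 mm behind the grasp point.
Start: joints at [-1.224, 0.689, -0.195, 1.565, 0.157, 0.902, -0.215], TCP at [192.308, 594.703, 229.543] pointing down, gripper open.
Joint ranges: [-3.01, 3.01], [-0.46, 2.08], [-1.47, 1.51], [0.13, 2.56], [-1, 4.14], [0.04, 2.09], [-2.66, 2.66]. Speed limits (rad/s): [2.57, 2.57, 3.14, 3.14, 3.14, 3.14, 3.14].

### API

Orientations are given as [roll, pitch, yaw] about the fixed x, y, z axes, in that order (R = Rz(yaw) Ry(pitch) Rx(roll)).
In Python, from rig import env, cams gives the robot as it stands.
- The arm moves only by the tool apply_moves, never from a script. Its argument "motion" is a list of rows, each a list of 7 numbers: the shift along the tool's x, y, z in m, then the turn, a rotation vector about the tool's x, y, z in degrees, then the opening, from -1 (shut) to 1 (fully open). In form: [[dx, dy, dz, rx, ry, rz, grip], ...]. A call has 1 to 5 rows; each row is the pose to reach, as a shift and turn from the pose commanded when the call began, along the tool's axes at that moment; what a row does not reach only later rows make up. A row lasts 1/12 s, in which the tool goes at most 41.7 mm and 7.16 degrees, less where a joint would pass 70% of its speed; a pose out of reach is approached as far as the arm can. A call with a gripper value outside its range is refused whole. The fingers move at their own pace and stop on an object; the grip force is fixed at half the most. Time passes only in rows, so rows that repeat a pose let the fingers close. It gives the time, the measured TCP pose, the force, the opening and the grip force at its end, in the units of the state.
- env.get_obs(): the state, without advancing time (a new reading comes with each control period).
- cams.get_image(name): name is "side" or "top" or "wrist"; returns a dict with "color" (480x640x3 uint8, red, green, blue), "fx", "fy", "cx", "cy" (pixels), "dist" ([k1, k2, p1, p2, k3] as OpenCV has them; the pictures are not rectified), "view" (4x4, takes a point from world to camera coordinates). Camera axes: x right, y up, looking along -z (the intrinsics and any distortion apply to the point x, -y, -z); pixel columns grow to the right and rows downward; lengths in mm; the calibration is good to about 2 mm. A picture is of the moment at which its call begins. There is no depth.
- env.sign_off(): hands the job in; it is judged then, once.
The state is a dict: "time_s": time; "qpos": joint angles; "joint_vel": joint speeds; "tau": joint torques, N m; "tool_pos": TCP position; "eef_rot": TCP orientation; "wrist_force": force on the tool from outside, world axes, zero at the start; "moment": the same for the moment, N m; "gripper_width": finger opening in mm; "finger_force": force on a finger pad.
Only numpy, scipy, OpenCV 4.12 (cv2) and the standard library are available. Lean on these libraries where they do the work, as an engineer would, in place of code of your own. Each camera call takes 0.05 s, during which the arm holds its last target. There are 200 camera calls.

### The job

One of the three sealed grey cases still has the mill's loose grinding ball inside. Going from left to right, pick up each case in turn, shake it to and fro in the air to feel whether it rattles, and set the left and the middle one down where they stood, letting go, before you take the next; the right one too, unless it is the one. Then hold the rattling case out level over the middle of the white tray, about 15 to 25 cm above the table and touching nothing but the gripper, and finish still holding it there at rest, with the two silent cases standing where they were and nothing else on the table disturbed.

Things in the scene. Friction and masses are not known exactly. Their poses are not given: they have to be found in the camera images.
- case_left: the left of three identical sealed grey plastic cases (left = +y), dark seal line, two small steel latches on a long side; 120 mm long (x axis), 50 wide (y), 46 high, long axis within 25 degrees of world x. Origin: centre of the underside. Empty 0.18 to 0.47 kg, so weight does not tell. Grip it across the width at the middle, 30 N.
- case_middle: the middle of three identical sealed grey plastic cases, dark seal line, two small steel latches on a long side; 120 mm long (x axis), 50 wide (y), 46 high, long axis within 25 degrees of world x. Origin: centre of the underside. Empty 0.18 to 0.47 kg, so weight does not tell. Grip it across the width at the middle, 30 N.
- case_right: the right of three identical sealed grey plastic cases, dark seal line, two small steel latches on a long side; 120 mm long (x axis), 50 wide (y), 46 high, long axis within 25 degrees of world x. Origin: centre of the underside. Empty 0.18 to 0.47 kg, so weight does not tell. Grip it across the width at the middle, 30 N.
- case_left_lid (a point): point in the left case's lid, 43 mm above the underside on its middle axis. Exactly one case, drawn anew each time, holds a loose 28 mm ball of 170 g in a smooth hollow 104 mm long, 34 wide, 32 high: it rolls up to 38 mm either way from the middle along the case's length and knocks on the ends. The other two cases hold nothing that knocks, and are balanced.
- case_middle_lid (a point): point in the middle case's lid, 43 mm above the underside on its middle axis. Moved 80 mm to and fro lengthwise at 0.5 m/s, 4 strokes each ended by a stop, the case with the ball jolts the hand, and the ball rests now nearer one end, now the other: the averaged wrist moment about the closing line then differs between stops by 0.08 to 0.15 N m; for silent cases by less than 0.05.
- case_right_lid (a point): point in the right case's lid, 43 mm above the underside on its middle axis. Nothing on the outside tells the cases apart.
- tray: shallow open white tray, 130 x 270 mm (270 along its y axis), 18 mm high, fixed to the table behind the cases; origin: centre of its underside.
- forceps: steel forceps, 132 mm long along their y axis, 18 mm wide, 12 mm high, lying between the middle and the right case; a bystander. Origin: centre of its underside.
- spatula: thin steel laboratory spatula, 176 mm long along its y axis, 11 mm wide, 8 mm high, lying between the middle and the left case; a bystander. Origin: centre of its underside.
- timer: flat white lab timer, 66 x 68 x 18 mm, to the left of the tray; a bystander. Origin: centre of its underside.
- beaker: small glass beaker, 50 mm wide, 58 mm high, at the left; a bystander. Origin: centre of its underside.
- tape_roll: roll of tape lying flat, 90 mm across, 19 mm high, to the right of the tray; a bystander. Origin: centre of its underside.
- vial: brown vial with a black cap, 25 mm across, 73 mm high, standing at the right; a bystander. Origin: centre of its underside.
There are look-alikes about, which are no part of the job. Leave any pink look-alike of the case_left alone. What is shaped like the case_middle but turquoise is not meant.

How it is judged (in metres and radians):
On the way, in this order (a step that is already met when the one before it is completed fails the run):
1. the left case has been picked up and shaken in the air (height (world z) of case_left above 0.03 m and contact force between the fingers and case_left above 1 N and distance between case_left_padg and case_left_lid above 0.001 m), for 0.02 s.
2. the left case stands again where it stood, let go (height (world z) of case_left below 0.008 m and angle between case_left's own z axis and vertical below 0.1 rad and distance of case_left from where it was at the start of the episode below 0.04 m and linear speed of case_left below 0.05 m/s and contact force between the fingers and case_left below 0.2 N), for 0.2 s.
3. the middle case has been picked up and shaken in the air (height (world z) of case_middle above 0.03 m and contact force between the fingers and case_middle above 1 N and distance between case_middle_padg and case_middle_lid above 0.001 m), for 0.02 s.
4. the middle case stands again where it stood, let go (height (world z) of case_middle below 0.008 m and angle between case_middle's own z axis and vertical below 0.1 rad and distance of case_middle from where it was at the start of the episode below 0.04 m and linear speed of case_middle below 0.05 m/s and contact force between the fingers and case_middle below 0.2 N), for 0.2 s.
5. the right case has been picked up and shaken in the air (height (world z) of case_right above 0.03 m and contact force between the fingers and case_right above 1 N and distance between case_right_padg and case_right_lid above 0.001 m), for 0.02 s.
At the end, for the whole second after the job is handed in: The case with the ball is held in the fingers at rest, within 0.25 rad of level, underside 0.10 to 0.30 m above the table, within 60 mm horizontally of the tray's middle, not touching it; the other two stand upright, let go, within 40 mm of where they stood (((distance between ball_c0 and case_left below 0.065 m and height (world z) of case_left between 0.1 and 0.3 m and angle between case_left's own z axis and vertical below 0.25 rad and horizontal distance between case_left and tray below 0.06 m and linear speed of case_left below 0.03 m/s and contact force between the fingers and case_left above 1 N and contact force between case_left and tray below 0.1 N and (height (world z) of case_middle below 0.008 m and angle between case_middle's own z axis and vertical below 0.1 rad and distance of case_middle from where it was at the start of the episode below 0.04 m and linear speed of case_middle below 0.05 m/s and contact force between the fingers and case_middle below 0.2 N) and (height (world z) of case_right below 0.008 m and angle between case_right's own z axis and vertical below 0.1 rad and distance of case_right from where it was at the start of the episode below 0.04 m and linear speed of case_right below 0.05 m/s and contact force between the fingers and case_right below 0.2 N)) or (distance between ball_c0 and case_middle below 0.065 m and height (world z) of case_middle between 0.1 and 0.3 m and angle between case_middle's own z axis and vertical below 0.25 rad and horizontal distance between case_middle and tray below 0.06 m and linear speed of case_middle below 0.03 m/s and contact force between the fingers and case_middle above 1 N and contact force between case_middle and tray below 0.1 N and (height (world z) of case_left below 0.008 m and angle between case_left's own z axis and vertical below 0.1 rad and distance of case_left from where it was at the start of the episode below 0.04 m and linear speed of case_left below 0.05 m/s and contact force between the fingers and case_left below 0.2 N) and (height (world z) of case_right below 0.008 m and angle between case_right's own z axis and vertical below 0.1 rad and distance of case_right from where it was at the start of the episode below 0.04 m and linear speed of case_right below 0.05 m/s and contact force between the fingers and case_right below 0.2 N)) or (distance between ball_c0 and case_right below 0.065 m and height (world z) of case_right between 0.1 and 0.3 m and angle between case_right's own z axis and vertical below 0.25 rad and horizontal distance between case_right and tray below 0.06 m and linear speed of case_right below 0.03 m/s and contact force between the fingers and case_right above 1 N and contact force between case_right and tray below 0.1 N and (height (world z) of case_left below 0.008 m and angle between case_left's own z axis and vertical below 0.1 rad and distance of case_left from where it was at the start of the episode below 0.04 m and linear speed of case_left below 0.05 m/s and contact force between the fingers and case_left below 0.2 N) and (height (world z) of case_middle below 0.008 m and angle between case_middle's own z axis and vertical below 0.1 rad and distance of case_middle from where it was at the start of the episode below 0.04 m and linear speed of case_middle below 0.05 m/s and contact force between the fingers and case_middle below 0.2 N)))); the arm keeps its last pose, push and grip.
It fails at once if a bystander (forceps, spatula, timer, beaker, tape roll or vial) is moved by more than 30 mm (distance of any of forceps, spatula, timer, beaker, tape_roll, vial from where it was at the start of the episode above 0.03 m).
It fails at once if a case is turned on its side or upside down (angle between any of case_left, case_middle, case_right's own z axis and vertical above 1.3 rad).
It also fails if it takes over 72 s, if anything falls off the work surface, if the arm or the gripper's body presses on something with over 40 N, if the wrist force passes 120 N, or if a joint passes its speed limit or range.

## Working session

There is one attempt and no reset: what is moved stays moved. The work goes in short steps, Python scripts to look and compute and a tool call to move; the robot and the scene stay as the last step left them, time stands still between calls to the robot, and variables do not carry over. Pictures are saved under pics/ and viewed, at most 10 in all, crops included, and the job is handed in when it is done.

Besides the shell and the picture viewer there is one more tool, called after "Request:" in YAML: its name, and indented under it one key for each argument. apply_moves: Moves the arm, as the interface text tells. Its arguments: {"type":"object","properties":{"motion":{"type":"array","items":{"type":"array","items":{"type":"number"}}}},"required":["motion"]}

```bash
ls; mkdir -p pics
python3 - <<'E'
from rig import env,cams
import cv2,numpy as np
o=env.get_obs();print(o)
for n in("top","side"):
    im=cams.get_image(n);cv2.imwrite(f"pics/{n}0.png",im["color"][:,:,::-1]);print({k:v for k,v in im.items() if k!="color"})
E
```

```text
pics
{'time_s': 0.0, 'qpos': array([-1.22420003,  0.68996266, -0.19450073,  1.56630945,  0.15731549,
        0.90252893, -0.21512476]), 'joint_vel': array([-7.33700514e-05,  8.37895253e-04,  1.37872794e-03, -4.75251269e-04,
       -1.09652649e-03,  1.05914650e-03, -1.14964902e-03]), 'tau': array([ 1.32158711e-04, -5.27551925e+01, -1.26661632e+00, -1.53421730e+01,
       -5.25975705e-02,  6.52051953e-03,  1.65898027e-04]), 'tool_pos': array([192.18935202, 594.04543587, 228.73225028]), 'eef_rot': array([-3.13978339e+00,  1.57379247e-04,  2.82885127e+00]), 'wrist_force': array([-0.35169529, -0.72562314,  0.01548964]), 'moment': array([-0.0406759 , -0.06417213,  0.04091572]), 'finger_force': 0.0, 'gripper_width': 88.21368121169564}
{'fx': 508.82297181282036, 'fy': 508.82297181282036, 'cx': 327.8021625496636, 'cy': 235.34896471657999, 'dist': array([0.0311449, 0.       , 0.       , 0.       , 0.       ]), 'view': array([[ 8.01197942e-02, -9.96780363e-01,  3.11862141e-03,
         1.10275033e+01],
       [ 9.71057122e-01,  7.87576828e-02,  2.25489008e-01,
        -4.21800052e+02],
       [-2.25008631e-01, -1.50377734e-02,  9.74240720e-01,
        -1.43031300e+03],
       [ 0.00000000e+00,  0.00000000e+00,  0.00000000e+00,
         1.00000000e+00]])}
{'fx': 452.8336669782853, 'fy': 452.8336669782853, 'cx': 318.21548824812845, 'cy': 236.3975914287933, 'dist': array([-0.01844337,  0.        ,  0.        ,  0.        ,  0.        ]), 'view': array([[-6.65418948e-01,  7.46104432e-01, -2.33623807e-02,
         2.45252046e+02],
       [-3.97276382e-01, -3.27470315e-01,  8.57283307e-01,
         1.40762511e+02],
       [ 6.31972389e-01,  5.79733878e-01,  5.14314622e-01,
        -1.47884489e+03],
       [ 0.00000000e+00,  0.00000000e+00,  0.00000000e+00,
         1.00000000e+00]])}
```

View pics/top0.png

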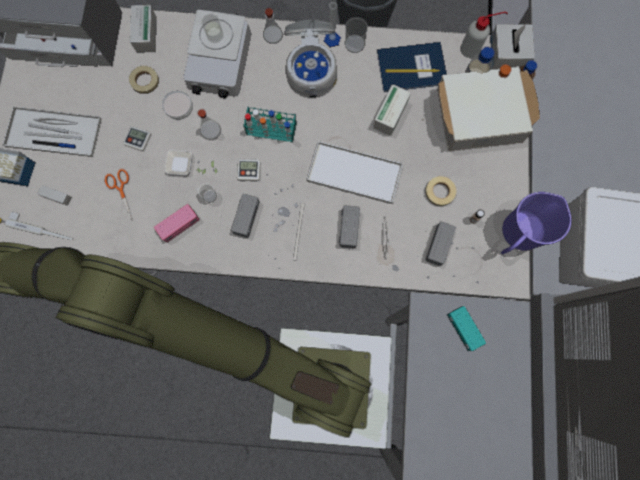

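View pics/side0.png

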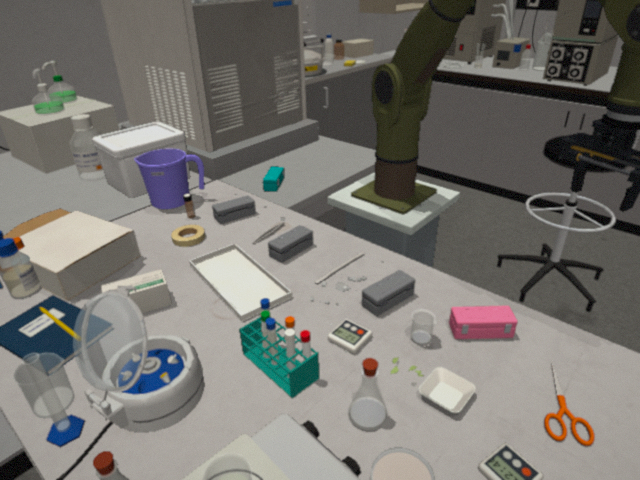

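The top view shows the cases at about (245,215), (349,226) and (440,243), the tray at (354,173), the spatula at (299,231) and the forceps at (385,238). The pink and turquoise look-alikes are at (176,222) and (466,328). Side view confirms this layout.

```bash
cat > h.py <<'E'
import numpy as np,cv2
def ray(im,uv,z):
    K=np.array([[im["fx"],0,im["cx"]],[0,im["fy"],im["cy"]],[0,0,1]])
    p=cv2.undistortPoints(np.float64(uv).reshape(-1,1,2),K,im["dist"]).reshape(-1,2)
    V=im["view"];R=V[:3,:3];c=-R.T@V[:3,3]
    d=np.c_[p[:,0],-p[:,1],-np.ones(len(p))]@R
    return c+d*((z-c[2])/d[:,2])[:,None]
E
python3 - <<'E'
from rig import cams
from h import *
im=cams.get_image("top");c=im["color"];hsv=cv2.cvtColor(c,cv2.COLOR_RGB2HSV)
g=cv2.cvtColor(c,cv2.COLOR_RGB2GRAY);vis=c.copy()
m=((g<118)&(hsv[:,:,1]<70)).astype(np.uint8)
for n,(u,v) in dict(L=(245,215),M=(349,226),R=(440,243)).items():
    w=np.zeros_like(m);w[v-28:v+29,u-22:u+23]=m[v-28:v+29,u-22:u+23]
    k,lab,st,ce=cv2.connectedComponentsWithStats(w);b=(lab==lab[v,u]).astype(np.uint8)
    cn=max(cv2.findContours(b,0,2)[0],key=cv2.contourArea);r=cv2.minAreaRect(cn)
    box=cv2.boxPoints(r);cv2.drawContours(vis,[cn],-1,(255,0,0),1)
    P=ray(im,box,46);e=[P[1]-P[0],P[2]-P[1]];e.sort(key=np.linalg.norm)
    a=e[1]*np.sign(e[1][0]);print(n,g[v,u],ce[lab[v,u]],ray(im,[r[0],ce[lab[v,u]]],23).round(1)[:,:2],[np.linalg.norm(x).round(1) for x in e],np.degrees(np.arctan2(a[1],a[0])))
w=np.zeros_like(m);w[140:205,300:405]=(g[140:205,300:405]>195)
cn=max(cv2.findContours(w,0,2)[0],key=cv2.contourArea);r=cv2.minAreaRect(cn);print("tray",r,ray(im,[r[0]],15),ray(im,cv2.boxPoints(r),15).round())
for n,p in dict(sp=[(303,203),(295,260)],fo=[(385,217),(386,258)],vial=[(479,215)],beak=[(206,195)],tim=[(248,170)]).items(): print(n,ray(im,p,5).round())
cv2.imwrite("pics/c1.png",cv2.resize(vis[140:280,200:480],None,fx=2.8,fy=2.8,interpolation=2)[:,:,::-1])
E
```

```text
L 119 [319.60647027 239.53098707] [[410.8  68.7]
 [410.8  68.4]] [np.float64(1432.6), np.float64(2040.4)] -85.23936258051775
M 118 [319.46175612 239.51569168] [[410.8  68.7]
 [410.8  68.8]] [np.float64(1432.6), np.float64(2040.4)] -85.23936258051775
R 119 [319.30797548 239.49021487] [[410.8  68.7]
 [410.8  69.3]] [np.float64(1432.6), np.float64(2040.4)] -85.23936258051775
tray ((389.0, 193.0), (0.0, 0.0), 0.0) [[ 573.48291821 -128.82756847   15.        ]] [[ 573. -129.   15.]
 [ 573. -129.   15.]
 [ 573. -129.   15.]
 [ 573. -129.   15.]]
sp [[524. 129.   5.]
 [347. 136.   5.]]
fo [[ 500. -122.    5.]
 [ 375. -132.    5.]]
vial [[ 529. -404.    5.]]
beak [[525. 425.   5.]]
tim [[616. 307.   5.]]
```

View pics/c1.png

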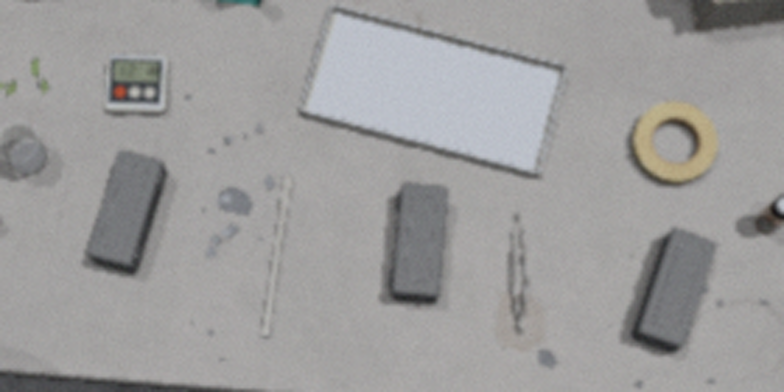

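The crop shows the three cases clearly, with thin dark near ends and left-side shadows. I'll segment the lid faces by grey band.

Run:
```python
from rig import cams
from h import *
g=np.mean([cv2.cvtColor(cams.get_image("top")["color"],cv2.COLOR_RGB2GRAY).astype(float) for _ in range(4)],0)
im=cams.get_image("top");vis=im["color"].copy();
print(g[226,330:368].round(),g[205:250,349].round())
def rep(n,w,u,v,z):
    w=cv2.morphologyEx(w,cv2.MORPH_OPEN,np.ones((3,3)))
    k,lab,st,ce=cv2.connectedComponentsWithStats(w);i=lab[v,u]
    cn=max(cv2.findContours((lab==i).astype(np.uint8),0,2)[0],key=cv2.contourArea);r=cv2.minAreaRect(cn)
    cv2.drawContours(vis,[np.intp(cv2.boxPoints(r))],-1,(255,0,0),1)
    P=ray(im,cv2.boxPoints(r),z);e=[P[1]-P[0],P[2]-P[1]];e.sort(key=np.linalg.norm);a=e[1]*np.sign(e[1][0])
    print(n,ray(im,[ce[i],r[0]],z).round(1)[:,:2].tolist(),[np.linalg.norm(x).round(1) for x in e],np.degrees(np.arctan2(a[1],a[0])).round(1))
for n,(u,v) in dict(L=(245,215),M=(349,226),R=(440,243)).items():
    w=np.zeros(g.shape,np.uint8);s=np.s_[v-28:v+29,u-22:u+23];w[s]=(g[s]>88)&(g[s]<130);rep(n,w,u,v,46)
w=np.zeros(g.shape,np.uint8);s=np.s_[140:205,300:405];w[s]=g[s]>178;rep("tray",w,354,173,5)
cv2.imwrite("pics/c2.png",cv2.resize(vis[140:280,200:480],None,fx=2.8,fy=2.8,interpolation=2)[:,:,::-1])
```

```text
[164. 163. 165. 164. 164. 164. 160. 134. 114. 112. 103.  96. 106. 117.
 118. 116. 118. 119. 120. 120. 120. 120. 120. 120. 116. 118. 118. 116.
 119. 133. 146. 156. 163. 164. 165. 166. 166. 167.] [132. 116. 118. 119. 114. 116. 119. 116. 118. 120. 119. 118. 118. 119.
 120. 120. 119. 119. 122. 122. 120. 120. 122. 122. 120. 120. 120. 121.
 120. 122. 121. 123. 121. 122. 121. 113. 120. 124. 120. 101.  66.  49.
  56.  83. 117.]
L [[465.2, 295.6], [465.6, 295.6]] [np.float64(53.0), np.float64(118.4)] -9.1
M [[455.8, -13.9], [456.2, -12.1]] [np.float64(62.4), np.float64(117.1)] 0.1
R [[425.6, -286.2], [426.5, -287.4]] [np.float64(50.7), np.float64(118.7)] -16.5
tray [[634.8, -19.9], [635.0, -19.5]] [np.float64(117.2), np.float64(259.7)] 78.7
```

View pics/c2.png

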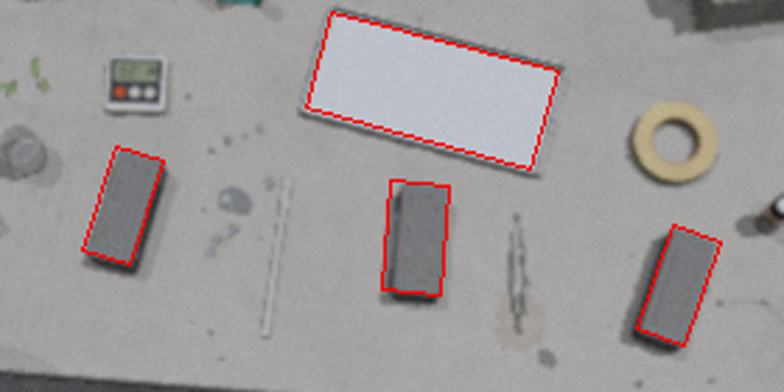

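```bash
cat >> h.py <<'E'
from scipy.spatial.transform import Rotation as Ro
def go(o,x,y,z,yaw):
    """tool-frame shift (m) and turn (deg) from measured pose to pointing-down target"""
    R=Ro.from_euler("xyz",o["eef_rot"]);T=Ro.from_euler("xyz",[180,0,yaw],degrees=True)
    return np.r_[R.inv().apply(np.array([x,y,z])-o["tool_pos"])/1000, (R.inv()*T).as_rotvec(degrees=True)].round(4)
E
python3 - <<'E'
from rig import env,cams
from h import *
ims=[cams.get_image("top") for _ in range(4)];im=ims[0]
g=np.mean([cv2.cvtColor(i["color"],cv2.COLOR_RGB2GRAY).astype(float) for i in ims],0)
for n,(u,v) in dict(L=(245,215),M=(349,226),R=(440,243)).items():
    w=np.zeros(g.shape,np.uint8);s=np.s_[v-28:v+29,u-22:u+23];w[s]=(g[s]>107)&(g[s]<132)
    w=cv2.morphologyEx(w,cv2.MORPH_OPEN,np.ones((5,5)));k,lab,st,ce=cv2.connectedComponentsWithStats(w)
    b=(lab==lab[v,u]);P=ray(im,np.argwhere(b)[:,::-1],46)[:,:2];c=P.mean(0);ev,E=np.linalg.eigh(np.cov((P-c).T));a=E[:,1]*np.sign(E[0,1])
    print(n,c.round(1),np.sqrt(12*ev).round(1),np.degrees(np.arctan2(a[1],a[0])).round(1))
print(go(env.get_obs(),465,296,150,171))
E
```

```text
L [467.1 296.5] [ 47. 114.] -9.6
M [456.8 -18.3] [ 48.  115.1] -0.5
R [ 426.6 -287.7] [ 46.1 111.9] -14.4
[-3.5140e-01 -2.0030e-01  7.9600e-02  3.7000e-03  2.3000e-03 -8.9191e+00]
```

Request:
apply_moves:
  motion:
    - [-0.035,-0.02,0,0,0,-2]
    - [-0.07,-0.04,0,0,0,-4]
    - [-0.105,-0.06,0,0,0,-6]
    - [-0.14,-0.08,0,0,0,-9]
    - [-0.175,-0.1,0,0,0,-9]

```text
validation failed for argument at $.mo...
```

Needs the seventh value (opening).

Request:
apply_moves:
  motion:
    - [-0.035,-0.02,0,0,0,0,1]
    - [-0.07,-0.04,0,0,0,0,1]
    - [-0.105,-0.06,0,0,0,0,1]
    - [-0.14,-0.08,0,0,0,0,1]
    - [-0.175,-0.1,0,0,0,0,1]

```text
time_s: 1.02
tool_pos: [329.1, 444.3, 229.7]
eef_rot: [3.141, 0.0, 2.829]
wrist_force: [0.2, 0.4, 0.4]
gripper_width: 88.1
finger_force: 0.0
```

Request:
apply_moves:
  motion:
    - [-0.035,-0.02,0.016,0,0,-2,1]
    - [-0.07,-0.04,0.032,0,0,-4,1]
    - [-0.105,-0.06,0.048,0,0,-6,1]
    - [-0.14,-0.08,0.064,0,0,-9,1]
    - [-0.175,-0.1,0.08,0,0,-9,1]

```text
time_s: 1.43
tool_pos: [459.7, 301.2, 152.2]
eef_rot: [3.141, 0.0, 2.988]
wrist_force: [0.5, -0.4, -0.3]
gripper_width: 88.2
finger_force: 0.0
```

```bash
cat > look.py <<'E'
import sys
from rig import env,cams
from h import *
a=[float(x) for x in sys.argv[1:5]];c=cams.get_image("wrist")
o=env.get_obs();print(o["time_s"],o["tool_pos"].round(1),np.degrees(o["eef_rot"]).round(2),o["wrist_force"].round(2),o["moment"].round(3),o["gripper_width"].round(1),o["finger_force"],o["qpos"].round(2));print(go(o,*a))
if len(sys.argv)>5: cv2.imwrite(sys.argv[5],c["color"][:,:,::-1])
E
python3 look.py 466.5 296 34 171 pics/w1.png
```

```text
Traceback (most recent call last):
  File "look.py", line 5, in <module>
    o=env.get_obs();print(o["time_s"],o["tool_pos"].round(1),np.degrees(o["eef_rot"]).round(2),o["wrist_force"].round(2),o["moment"].round(3),o["gripper_width"].round(1),o["finger_force"],o["qpos"].round(2));print(go(o,*a))
                                                                                                                                              ^^^^^^^^^^^^^^^^^^^^^^^^
AttributeError: 'float' object has no attribute 'round'
```

```bash
sed -i 's/o\["gripper_width"\].round(1)/round(o["gripper_width"],1)/' look.py
python3 look.py 466.5 296 34 171 pics/w1.png
```

```text
1.5333 [463.  293.6 150.3] [-1.7955e+02  6.0000e-02  1.7037e+02] [-0.9   0.15  0.5 ] [0.002 0.024 0.023] 88.3 0.0 [-0.5   0.71 -0.25  1.87  0.3   0.61  0.46]
[-0.003   0.0038  0.1162 -0.4476  0.0559 -0.634 ]
```

View pics/w1.png

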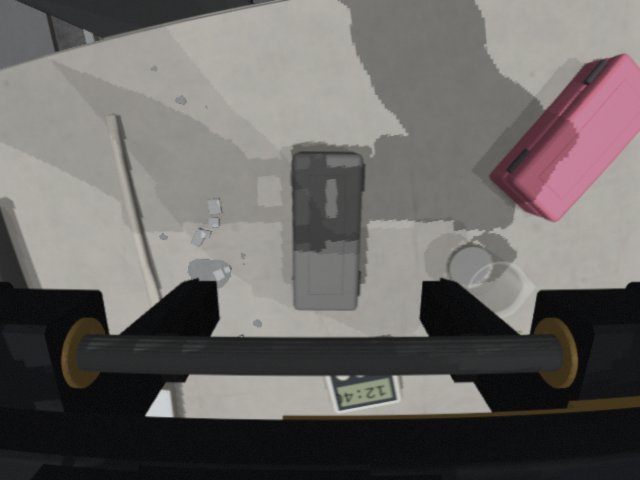

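The wrist view shows the left case at columns 293–364, centred and aligned between the fingers at columns 217 and 422. I'll descend, grip and lift.

Request:
apply_moves:
  motion:
    - [-0.003,0.003,0.03,0,0,0,1]
    - [-0.003,0.003,0.06,0,0,0,1]
    - [-0.003,0.003,0.09,0,0,0,1]
    - [-0.003,0.003,0.115,0,0,0,1]
    - [-0.003,0.003,0.115,0,0,0,1]

```text
time_s: 1.95
tool_pos: [459.3, 303.9, 33.8]
eef_rot: [-3.136, -0.005, 2.987]
wrist_force: [0.2, -0.9, 0.2]
gripper_width: 88.2
finger_force: 0.0
```

Request:
apply_moves:
  motion:
    - [0,0,0,0,0,0,-1]
    - [0,0,0,0,0,0,-1]
    - [0,0,0,0,0,0,-1]
    - [0,0,0,0,0,0,-1]
    - [0,0,0,0,0,0,-1]

```text
time_s: 2.37
tool_pos: [462.6, 305.6, 39.0]
eef_rot: [3.14, 0.002, 2.986]
wrist_force: [0.2, -0.3, 0.2]
gripper_width: 57.0
finger_force: 0.0
```

Request:
apply_moves:
  motion:
    - [0,0,0,0,0,0,-1]
    - [0,0,0,0,0,0,-1]
    - [0,0,0,0,0,0,-1]
    - [0,0,0,0,0,0,-1]
    - [0,0,0,0,0,0,-1]

```text
time_s: 2.78
tool_pos: [461.9, 305.0, 37.7]
eef_rot: [3.142, -0.0, 2.986]
wrist_force: [0.5, -1.0, 0.9]
gripper_width: 23.2
finger_force: 0.0
```

```bash
python3 look.py 466.5 296 34 171 pics/w2.png; python3 -c "
from rig import cams;import cv2
cv2.imwrite('pics/s2.png',cv2.resize(cams.get_image('side')['color'][200:360,280:500],None,fx=3,fy=3)[:,:,::-1])"
```

```text
2.8333 [461.9 305.1  37.6] [180.    -0.   171.08] [ 0.09  0.15 -1.09] [0.017 0.01  0.04 ] 19.5 0.0 [-0.57  0.9  -0.17  1.91  0.37  0.36  0.4 ]
[-0.006  -0.0083  0.0036  0.0024 -0.0042  0.0792]
```

View pics/s2.png

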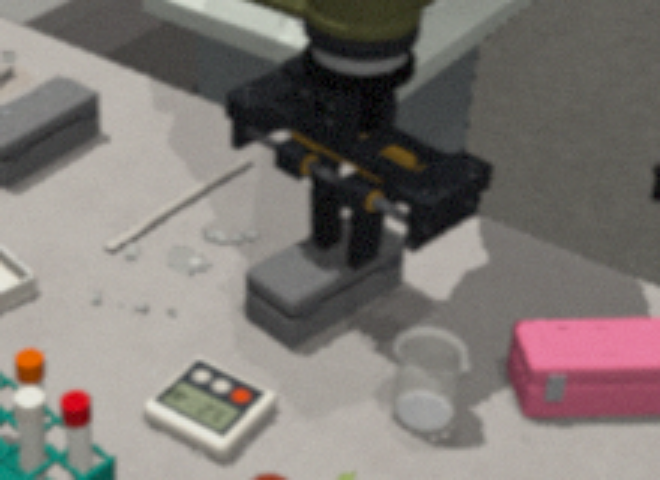

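```bash
cat >> h.py <<'E'
def proj(im,P):
    K=np.array([[im["fx"],0,im["cx"]],[0,im["fy"],im["cy"]],[0,0,1]]);V=im["view"]
    p=(np.float64(P).reshape(-1,3)@V[:3,:3].T+V[:3,3])*[1,-1,-1]
    return cv2.projectPoints(p,np.zeros(3),np.zeros(3),K,im["dist"])[0].reshape(-1,2)
E
python3 - <<'E'
from rig import env,cams
from h import *
o=env.get_obs();t=o["tool_pos"];print(t,o["gripper_width"])
im=cams.get_image("side");print(((proj(im,[[466,296,46],[466,296,0],t-[0,0,25],t+[0,0,40],[407,306,46],[526,286,46]])-[280,200])*3).round())
im=cams.get_image("wrist");print(proj(im,[[466,296,46],t-[0,0,25],t]).round(),-im["view"][:3,:3].T@im["view"][:3,3],-im["view"][2,:3])
cv2.imwrite("pics/w3.png",im["color"][:,:,::-1])
E
```

```text
[461.84656919 305.06700579  37.61264502] 15.569162519519352
[[327. 249.]
 [324. 299.]
 [338. 287.]
 [344. 216.]
 [383. 218.]
 [267. 283.]]
[[300. 311.]
 [319. 273.]
 [319. 292.]] [395.59752993 315.67133434 193.73448167] [ 0.2562655  -0.04011163 -0.96577381]
```

View pics/w3.png

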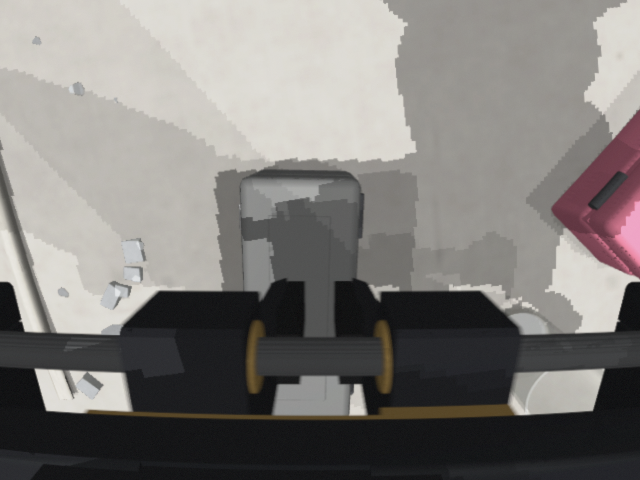

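The fingers appear to stand above the lid even though the measured z is 38, so I'll check scale in the wrist camera against the reported height.

Run:
```python
from rig import env,cams
from h import *
im=cams.get_image("wrist");c=im["color"]
o=env.get_obs();print(o["tool_pos"],o["qpos"],o["gripper_width"],im["fx"],im["cx"],im["cy"])
P=ray(im,[(241,200),(360,200),(243,178),(358,178)],46);print(P.round(1),np.linalg.norm(P[1]-P[0]),np.linalg.norm(P[3]-P[2]))
P=ray(im,[(241,200),(360,200),(243,178),(358,178)],20);print(P.round(1),np.linalg.norm(P[1]-P[0]))
t=o["tool_pos"];R=Ro.from_euler("xyz",o["eef_rot"]);V=im["view"]
print("cam in tool",R.inv().apply(-V[:3,:3].T@V[:3,3]-t))
for s in (-1,1):
  print(proj(im,[t+R.apply([0,s*8,25]),t+R.apply([0,s*30,25])]))
```

```text
[461.82788865 305.06209057  37.60362499] [-0.56973914  0.89669084 -0.16498904  1.91057086  0.36889092  0.36365876
  0.39512312] 3.605900732785291 366.6685563424869 319.10337548878357 239.45603987526525
[[413.4 280.7  46. ]
 [421.  328.5  46. ]
 [404.8 283.3  46. ]
 [412.  328.9  46. ]] 48.416287330721914 46.11562733246338
[[416.6 274.5  20. ]
 [425.4 330.8  20. ]
 [406.5 277.6  20. ]
 [414.9 331.2  20. ]] 56.9370886100167
cam in tool [  67.09049394    0.21134111 -156.12435873]
[[303.40303897 273.34333071]
 [261.59366423 273.27526791]]
[[333.8824591  273.35031821]
 [375.6942859  273.30143432]]
```

The wrist geometry shows what is wrong. The fingertips project about 34 mm shorter than stated, roughly 9 mm behind the reported TCP along z, so the jaws closed just above the lid without touching it. I'll back up, open, shift to centre and check the tip height against the side view.

Request:
apply_moves:
  motion:
    - [0,0,-0.02,0,0,0,-1]
    - [-0.004,-0.008,-0.04,0,0,0,1]
    - [-0.004,-0.008,-0.04,0,0,0,1]
    - [-0.004,-0.008,-0.04,0,0,0,1]
    - [-0.004,-0.008,-0.04,0,0,0,1]

```text
time_s: 3.45
tool_pos: [464.4, 296.6, 77.3]
eef_rot: [-3.142, -0.0, 2.986]
wrist_force: [0.1, -0.2, -0.1]
gripper_width: 24.7
finger_force: 0.0
```

Request:
apply_moves:
  motion:
    - [0,0,0,0,0,0,1]
    - [0,0,0,0,0,0,1]
    - [0,0,0,0,0,0,1]
    - [0,0,0,0,0,0,1]
    - [0,0,0,0,0,0,1]

```text
time_s: 3.87
tool_pos: [464.4, 296.6, 77.3]
eef_rot: [-3.141, -0.0, 2.986]
wrist_force: [-0.3, 0.3, 0.1]
gripper_width: 58.5
finger_force: 0.0
```

```bash
python3 look.py 466.5 296 4 171
python3 - <<'E'
from rig import env,cams
from h import *
o=env.get_obs();t=o["tool_pos"];R=Ro.from_euler("xyz",o["eef_rot"])
im=cams.get_image("side");v=im["color"].copy();v=cv2.resize(v[180:340,280:500],None,fx=3,fy=3)
for z,col in((-9,(255,0,0)),(25,(0,255,0))):
  for s in(-1,1):
    p=(proj(im,t+R.apply([0,s*44,z]))[0]-[280,180])*3;cv2.circle(v,tuple(np.intp(p)),4,col,-1)
cv2.imwrite("pics/s3.png",v[:,:,::-1])
E
```

```text
3.9167 [464.5 296.6  77.4] [-1.7999e+02 -2.0000e-02  1.7109e+02] [ 0.76  0.   -0.27] [ 0.067 -0.001 -0.031] 62.5 0.0 [-0.53  0.83 -0.2   1.91  0.35  0.44  0.42]
[-0.0021 -0.0002  0.0734 -0.0105 -0.0167  0.0869]
```

View pics/s3.png

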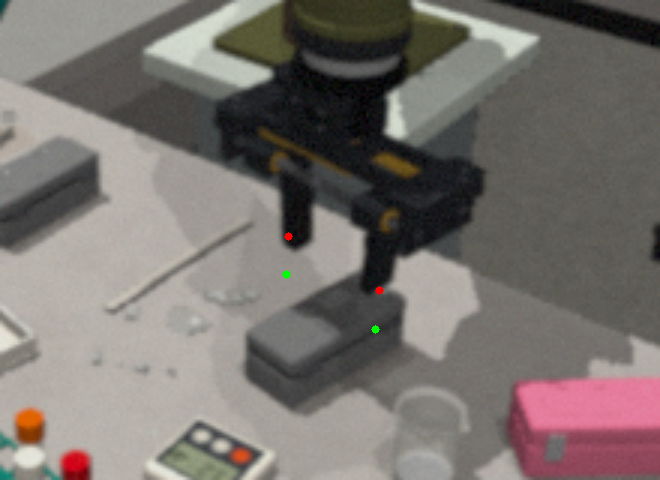

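The side view confirms it: the red dots (tool z −9) sit at the actual fingertips, around (297,245) and (378,288), and the green dots (the stated +25) hang well below. The effective tip height is reported z + 9, so I'll descend to a reported z of about 3.

Request:
apply_moves:
  motion:
    - [-0.002,0,0,0,0,0,1]
    - [-0.002,0,0,0,0,0,1]
    - [-0.002,0,0,0,0,0,1]
    - [-0.002,0,0,0,0,0,1]
    - [-0.002,0,0.02,0,0,0,1]

```text
time_s: 4.38
tool_pos: [468.6, 297.7, 60.1]
eef_rot: [3.137, 0.004, 2.985]
wrist_force: [0.7, 0.7, -0.3]
gripper_width: 88.1
finger_force: 0.0
```

Request:
apply_moves:
  motion:
    - [0,0,0.015,0,0,0,1]
    - [0,0,0.03,0,0,0,1]
    - [0,0,0.045,0,0,0,1]
    - [0,0,0.054,0,0,0,1]
    - [0,0,0.054,0,0,0,1]

```text
time_s: 4.8
tool_pos: [465.5, 295.7, 2.1]
eef_rot: [-3.14, -0.002, 2.986]
wrist_force: [0.2, -0.2, -0.2]
gripper_width: 87.9
finger_force: 0.0
```

Request:
apply_moves:
  motion:
    - [0,0,0,0,0,0,-1]
    - [0,0,0,0,0,0,-1]
    - [0,0,0,0,0,0,-1]
    - [0,0,0,0,0,0,-1]
    - [0,0,0,0,0,0,-1]

```text
time_s: 5.22
tool_pos: [466.9, 296.5, 4.3]
eef_rot: [3.141, 0.001, 2.986]
wrist_force: [0.3, -0.0, 0.3]
gripper_width: 57.1
finger_force: 0.0
```

Request:
apply_moves:
  motion:
    - [0,0,0,0,0,0,-1]
    - [0,0,0,0,0,0,-1]
    - [0,0,0,0,0,0,-1]
    - [0,0,0,0,0,0,-1]
    - [0,0,0,0,0,0,-1]

```text
time_s: 5.63
tool_pos: [466.7, 295.7, 4.1]
eef_rot: [-3.141, 0.0, 2.985]
wrist_force: [-0.9, -1.3, 4.7]
gripper_width: 49.6
finger_force: 29.9
```

Gripped at 49.6 mm and 30 N. Next I'll lift and shake.

Request:
apply_moves:
  motion:
    - [0,0,-0.025,0,0,0,-1]
    - [0,0,-0.05,0,0,0,-1]
    - [0,0,-0.075,0,0,0,-1]
    - [0,0,-0.1,0,0,0,-1]
    - [0,0,-0.1,0,0,0,-1]

```text
time_s: 6.05
tool_pos: [468.4, 297.9, 107.1]
eef_rot: [3.136, 0.004, 2.986]
wrist_force: [0.0, 0.1, -4.2]
gripper_width: 49.9
finger_force: 29.9
```

Request:
apply_moves:
  motion:
    - [-0.04,0,0,0,0,0,-1]
    - [-0.08,0,0,0,0,0,-1]
    - [-0.08,0,0,0,0,0,-1]
    - [-0.08,0,0,0,0,0,-1]
    - [-0.08,0,0,0,0,0,-1]

```text
time_s: 6.47
tool_pos: [544.3, 283.2, 101.9]
eef_rot: [-3.14, -0.003, 2.986]
wrist_force: [-1.0, 0.0, -4.4]
gripper_width: 50.1
finger_force: 29.9
```

```bash
cat > mom.py <<'E'
from rig import env,cams
from h import *
M=[];F=[];U=[]
for _ in range(6):
    cams.get_image("side");o=env.get_obs();R=Ro.from_euler("xyz",o["eef_rot"]);M.append(R.inv().apply(o["moment"]));F.append(o["wrist_force"])
M=np.array(M);print(round(o["time_s"],2),o["tool_pos"].round(1),"Mtool",M.mean(0).round(3),"sd",M.std(0).round(3),"F",np.mean(F,0).round(2),"w",round(o["gripper_width"],1),o["finger_force"],"My",M[:,1].round(3))
E
python3 mom.py
```

```text
6.77 [544.7 284.3 103.5] Mtool [-0.016  0.017  0.002] sd [0.027 0.033 0.007] F [-0.35  0.01 -4.43] w 49.6 29.908641669899225 My [ 0.07  -0.017  0.051 -0.013  0.016 -0.006]
```

Request:
apply_moves:
  motion:
    - [0.04,0,0,0,0,0,-1]
    - [0.08,0,0,0,0,0,-1]
    - [0.08,0,0,0,0,0,-1]
    - [0.08,0,0,0,0,0,-1]
    - [0.08,0,0,0,0,0,-1]

```text
time_s: 7.18
tool_pos: [466.9, 296.8, 104.1]
eef_rot: [3.141, 0.001, 2.987]
wrist_force: [1.1, 0.6, -3.5]
gripper_width: 49.7
finger_force: 29.9
```

```bash
python3 mom.py
```

```text
7.48 [467.4 295.9 103.6] Mtool [-0.009  0.003 -0.019] sd [0.023 0.034 0.024] F [ 0.06  0.05 -4.45] w 49.8 29.90869523026049 My [-0.045  0.015 -0.039  0.047  0.023  0.018]
```

Request:
apply_moves:
  motion:
    - [-0.04,0,0,0,0,0,-1]
    - [-0.08,0,0,0,0,0,-1]
    - [-0.08,0,0,0,0,0,-1]
    - [-0.08,0,0,0,0,0,-1]
    - [-0.08,0,0,0,0,0,-1]

```text
time_s: 7.9
tool_pos: [545.4, 283.2, 103.2]
eef_rot: [-3.141, -0.001, 2.985]
wrist_force: [-1.0, 0.9, -4.9]
gripper_width: 50.0
finger_force: 29.9
```

```bash
python3 mom.py
```

```text
8.2 [544.8 284.3 103.7] Mtool [-0.023  0.011  0.003] sd [0.015 0.036 0.011] F [ 0.2   0.1  -4.27] w 49.9 29.90862817503512 My [ 0.074 -0.008  0.023 -0.001  0.022 -0.042]
```

Request:
apply_moves:
  motion:
    - [0.04,0,0,0,0,0,-1]
    - [0.08,0,0,0,0,0,-1]
    - [0.08,0,0,0,0,0,-1]
    - [0.08,0,0,0,0,0,-1]
    - [0.08,0,0,0,0,0,-1]

```text
time_s: 8.62
tool_pos: [466.8, 296.9, 104.1]
eef_rot: [3.141, 0.001, 2.987]
wrist_force: [0.2, 0.7, -4.3]
gripper_width: 49.7
finger_force: 29.9
```

```bash
python3 mom.py; python3 look.py 466.7 295.9 4.1 171
```

```text
8.92 [467.4 295.9 103.6] Mtool [ 0.003 -0.017  0.016] sd [0.008 0.044 0.019] F [-0.19 -0.21 -4.48] w 49.5 29.90863250568509 My [-0.085 -0.046 -0.015 -0.029  0.025  0.046]
8.9667 [467.2 296.  103.6] [1.7999e+02 2.0000e-02 1.7102e+02] [-0.27 -0.16 -5.  ] [-0.006  0.051  0.   ] 49.9 29.908706042915583 [-0.51  0.79 -0.23  1.89  0.35  0.51  0.43]
[ 0.0005 -0.0002  0.0995  0.0116  0.0198  0.0181]
```

The left case is silent: the moment stays within 0.034 N m across stops. Set it down.

Request:
apply_moves:
  motion:
    - [0,0,0.03,0,0,0,-1]
    - [0,0,0.06,0,0,0,-1]
    - [0,0,0.085,0,0,0,-1]
    - [0,0,0.099,0,0,0,-1]
    - [0,0,0.099,0,0,0,-1]

```text
time_s: 9.38
tool_pos: [466.2, 295.7, 2.6]
eef_rot: [-3.14, -0.001, 2.986]
wrist_force: [-0.8, -0.8, -4.0]
gripper_width: 49.9
finger_force: 29.9
```

Request:
apply_moves:
  motion:
    - [0,0,0,0,0,0,1]
    - [0,0,0,0,0,0,1]
    - [0,0,0,0,0,0,1]
    - [0,0,0,0,0,0,1]
    - [0,0,0,0,0,0,1]

```text
time_s: 9.8
tool_pos: [467.1, 296.6, 5.4]
eef_rot: [3.14, 0.001, 2.986]
wrist_force: [-0.1, 0.8, 0.7]
gripper_width: 80.9
finger_force: 0.0
```

Request:
apply_moves:
  motion:
    - [0,0,0,0,0,0,1]
    - [0,0,-0.025,0,0,0,1]
    - [0,0,-0.05,0,0,0,1]
    - [0,0,-0.085,0,0,0,1]
    - [0,0,-0.12,0,0,0,1]

```text
time_s: 10.22
tool_pos: [465.9, 295.8, 125.7]
eef_rot: [-3.14, -0.001, 2.986]
wrist_force: [-0.0, -0.7, -0.8]
gripper_width: 87.9
finger_force: 0.0
```

```bash
python3 look.py 456.8 -18.3 124 179.5
```

```text
10.2667 [469.2 298.2 132.1] [179.61   0.39 171.06] [-0.17 -0.21  3.  ] [-0.006 -0.053 -0.012] 88.5 0.0 [-0.49  0.74 -0.26  1.87  0.34  0.56  0.44]
[-3.6900e-02 -3.1470e-01  6.2000e-03  3.5850e-01  4.1480e-01 -8.4405e+00]
```

Request:
apply_moves:
  motion:
    - [-0.004,-0.036,0,0,0,0,1]
    - [-0.008,-0.072,0,0,0,-2,1]
    - [-0.012,-0.108,0,0,0,-4,1]
    - [-0.016,-0.144,0,0,0,-6,1]
    - [-0.02,-0.18,0,0,0,-8.5,1]

```text
time_s: 10.68
tool_pos: [458.2, 113.8, 124.9]
eef_rot: [3.141, 0.001, 3.137]
wrist_force: [0.5, -0.7, 0.1]
gripper_width: 88.0
finger_force: 0.0
```

Request:
apply_moves:
  motion:
    - [0,-0.036,0,0,0,0,1]
    - [0,-0.072,0,0,0,0,1]
    - [0,-0.1,0,0,0,0,1]
    - [0,-0.13,0,0,0,0,1]
    - [0,-0.13,0,0,0,0,1]

```text
time_s: 11.1
tool_pos: [456.2, -22.4, 124.4]
eef_rot: [-3.136, -0.002, 3.124]
wrist_force: [-1.0, 0.0, 0.8]
gripper_width: 88.2
finger_force: 0.0
```

```bash
python3 look.py 456.8 -18.3 4 179.5;python3 look.py 456.8 -18.3 4 179.5 pics/w4.png
```

```text
11.15 [456.9 -18.6 124.6] [-1.7988e+02 -4.0000e-02  1.7917e+02] [1.23 1.11 0.09] [0.06  0.007 0.037] 88.0 0.0 [ 0.14  0.68 -0.31  2.15  0.55  0.39  0.93]
[ 1.000e-04  6.000e-04  1.206e-01 -1.198e-01 -3.870e-02 -3.280e-01]
11.2 [457.5 -15.9 124.7] [-1.8000e+02  2.0000e-02  1.7939e+02] [-0.44  0.91 -0.41] [ 0.108 -0.027  0.031] 88.6 0.0 [ 0.13  0.68 -0.32  2.15  0.55  0.39  0.93]
[ 0.0007 -0.0024  0.1207 -0.0036  0.0238 -0.1127]
```

View pics/w4.png

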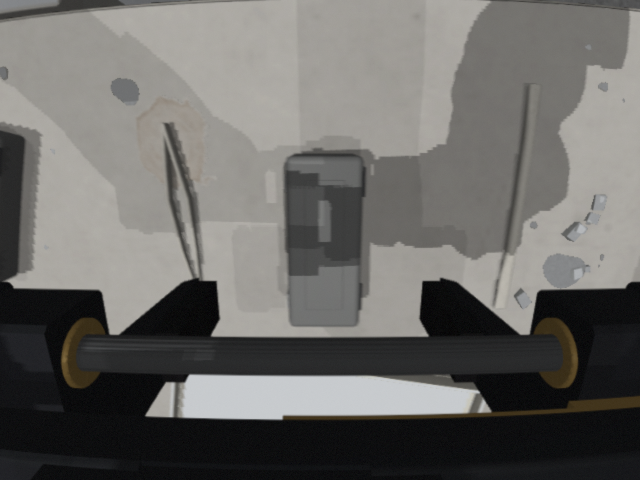

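The wrist view shows the middle case at columns 287–362, aligned and centred between the fingers, with the forceps and spatula well outside the jaws. Descend, grip, lift and shake.

Request:
apply_moves:
  motion:
    - [0,-0.001,0.03,0,0,0,1]
    - [0,-0.001,0.06,0,0,0,1]
    - [0,-0.001,0.09,0,0,0,1]
    - [0,-0.001,0.12,0,0,0,1]
    - [0,-0.001,0.12,0,0,0,1]

```text
time_s: 11.62
tool_pos: [457.4, -13.4, 2.6]
eef_rot: [-3.141, -0.005, 3.138]
wrist_force: [0.9, 0.7, 0.6]
gripper_width: 88.4
finger_force: 0.0
```

Request:
apply_moves:
  motion:
    - [0,0,0,0,0,0,-1]
    - [0,0,0,0,0,0,-1]
    - [0,0,0,0,0,0,-1]
    - [0,0,0,0,0,0,-1]
    - [0,0,0,0,0,0,-1]

```text
time_s: 12.03
tool_pos: [458.9, -15.4, 6.1]
eef_rot: [3.141, 0.0, 3.134]
wrist_force: [-0.4, 0.1, -0.3]
gripper_width: 56.5
finger_force: 0.0
```

Request:
apply_moves:
  motion:
    - [0,0,0,0,0,0,-1]
    - [0,0,0,0,0,0,-1]
    - [0,0,0,0,0,0,-1]
    - [0,0,0,0,0,0,-1]
    - [0,0,0,0,0,0,-1]

```text
time_s: 12.45
tool_pos: [458.8, -16.1, 6.0]
eef_rot: [-3.141, -0.0, 3.133]
wrist_force: [-0.2, -0.7, 6.3]
gripper_width: 49.9
finger_force: 30.0
```

```bash
python3 look.py 456.8 -18.3 104 179.5
```

```text
12.5 [458.8 -16.1   6. ] [-179.99   -0.    179.53] [-0.03 -1.29  7.9 ] [-0.135 -0.02  -0.054] 49.8 29.98880121856928 [-0.04  0.92 -0.05  2.2   1.03  0.04  0.47]
[ 0.002  -0.0022 -0.098  -0.0139 -0.0006  0.0279]
```

Request:
apply_moves:
  motion:
    - [0,0,-0.025,0,0,0,-1]
    - [0,0,-0.05,0,0,0,-1]
    - [0,0,-0.075,0,0,0,-1]
    - [0,0,-0.1,0,0,0,-1]
    - [0,0,-0.1,0,0,0,-1]

```text
time_s: 12.92
tool_pos: [459.7, -15.8, 108.3]
eef_rot: [3.14, 0.003, 3.133]
wrist_force: [0.5, -0.1, -5.9]
gripper_width: 49.9
finger_force: 30.0
```

Request:
apply_moves:
  motion:
    - [-0.04,0,0,0,0,0,-1]
    - [-0.08,0,0,0,0,0,-1]
    - [-0.08,0,0,0,0,0,-1]
    - [-0.08,0,0,0,0,0,-1]
    - [-0.08,0,0,0,0,0,-1]

```text
time_s: 13.33
tool_pos: [536.8, -16.8, 103.4]
eef_rot: [-3.141, -0.005, 3.134]
wrist_force: [-0.0, 0.3, -5.8]
gripper_width: 50.0
finger_force: 30.0
```

```bash
python3 mom.py
```

```text
13.63 [537.5 -16.4 104.9] Mtool [-0.004  0.064  0.005] sd [0.026 0.032 0.026] F [-0.13  0.19 -5.71] w 49.7 29.98284942470491 My [0.108 0.035 0.081 0.083 0.065 0.012]
```

Request:
apply_moves:
  motion:
    - [0.04,0,0,0,0,0,-1]
    - [0.08,0,0,0,0,0,-1]
    - [0.08,0,0,0,0,0,-1]
    - [0.08,0,0,0,0,0,-1]
    - [0.08,0,0,0,0,0,-1]

```text
time_s: 14.05
tool_pos: [459.0, -15.4, 105.7]
eef_rot: [3.141, 0.0, 3.135]
wrist_force: [0.9, 0.4, -7.2]
gripper_width: 49.6
finger_force: 30.0
```

```bash
python3 mom.py
```

```text
14.35 [459.5 -15.6 105.3] Mtool [-0.026 -0.068  0.022] sd [0.046 0.031 0.028] F [ 0.32  0.13 -5.97] w 49.7 29.982929667457938 My [-0.077 -0.118 -0.066 -0.012 -0.071 -0.066]
```

Request:
apply_moves:
  motion:
    - [-0.04,0,0,0,0,0,-1]
    - [-0.08,0,0,0,0,0,-1]
    - [-0.08,0,0,0,0,0,-1]
    - [-0.08,0,0,0,0,0,-1]
    - [-0.08,0,0,0,0,0,-1]

```text
time_s: 14.77
tool_pos: [537.9, -16.6, 104.6]
eef_rot: [-3.142, -0.003, 3.133]
wrist_force: [-1.8, -0.6, -4.2]
gripper_width: 49.6
finger_force: 30.0
```

```bash
python3 mom.py
```

```text
15.07 [537.6 -16.4 105.1] Mtool [-0.035  0.088 -0.011] sd [0.029 0.043 0.033] F [-0.25  0.17 -5.75] w 49.8 29.982846742495894 My [0.093 0.176 0.056 0.04  0.076 0.088]
```

Request:
apply_moves:
  motion:
    - [0.04,0,0,0,0,0,-1]
    - [0.08,0,0,0,0,0,-1]
    - [0.08,0,0,0,0,0,-1]
    - [0.08,0,0,0,0,0,-1]
    - [0.08,0,0,0,0,0,-1]

```text
time_s: 15.48
tool_pos: [459.0, -15.4, 105.7]
eef_rot: [3.141, -0.0, 3.135]
wrist_force: [0.3, 0.9, -5.1]
gripper_width: 49.5
finger_force: 30.0
```

```bash
python3 mom.py; python3 look.py 458.8 -16.1 6 179.5
```

```text
15.78 [459.5 -15.6 105.3] Mtool [-0.022 -0.08   0.002] sd [0.024 0.045 0.05 ] F [ 0.05  0.19 -5.66] w 49.3 29.982995269820094 My [-0.147 -0.123 -0.088 -0.068 -0.021 -0.036]
15.8333 [459.2 -15.7 105.2] [ 1.7998e+02 -4.0000e-02  1.7956e+02] [ 0.33  0.04 -7.22] [-0.004 -0.021  0.01 ] 49.3 29.982954366132617 [ 0.23  0.74 -0.47  2.15  0.82  0.43  0.65]
[ 0.0003 -0.0005  0.0992  0.0249 -0.0351  0.0553]
```

The middle case rattles: the moment alternates between +0.075 and −0.075. I'll set it down, then shake the right one as the job requires.

Request:
apply_moves:
  motion:
    - [0,0,0.03,0,0,0,-1]
    - [0,0,0.06,0,0,0,-1]
    - [0,0,0.085,0,0,0,-1]
    - [0,0,0.099,0,0,0,-1]
    - [0,0,0.099,0,0,0,-1]

```text
time_s: 16.25
tool_pos: [458.2, -15.6, 4.4]
eef_rot: [-3.14, -0.003, 3.136]
wrist_force: [-0.7, 0.3, -6.3]
gripper_width: 49.8
finger_force: 30.0
```

Request:
apply_moves:
  motion:
    - [0,0,0,0,0,0,1]
    - [0,0,0,0,0,0,1]
    - [0,0,0,0,0,0,1]
    - [0,0,0,0,0,0,1]
    - [0,0,0,0,0,0,1]

```text
time_s: 16.67
tool_pos: [458.8, -15.7, 6.9]
eef_rot: [3.141, -0.0, 3.134]
wrist_force: [-0.1, -0.4, -0.7]
gripper_width: 81.0
finger_force: 0.0
```

Request:
apply_moves:
  motion:
    - [0,0,0,0,0,0,1]
    - [0,0,-0.025,0,0,0,1]
    - [0,0,-0.05,0,0,0,1]
    - [0,0,-0.085,0,0,0,1]
    - [0,0,-0.12,0,0,0,1]

```text
time_s: 17.08
tool_pos: [457.3, -16.0, 127.6]
eef_rot: [3.141, -0.004, 3.134]
wrist_force: [0.8, -0.6, 0.9]
gripper_width: 88.1
finger_force: 0.0
```

Request:
apply_moves:
  motion:
    - [0.004,-0.035,0,0,0,0,1]
    - [0.008,-0.07,0,0,0,3,1]
    - [0.012,-0.105,0,0,0,7,1]
    - [0.016,-0.14,0,0,0,11,1]
    - [0.016,-0.14,0,0,0,15,1]

```text
time_s: 17.5
tool_pos: [438.3, -164.8, 125.9]
eef_rot: [-3.135, -0.003, 2.856]
wrist_force: [-0.8, 0.4, -0.4]
gripper_width: 88.2
finger_force: 0.0
```

```bash
python3 look.py 426.6 -287.5 126 164.5
```

```text
17.55 [ 439.7 -160.5  126.2] [-1.7982e+02 -1.2000e-01  1.6369e+02] [ 0.2  -0.15  0.27] [ 0.067 -0.023 -0.007] 88.3 0.0 [ 0.58  0.72 -0.53  2.11  0.76  0.51  0.76]
[-2.310e-02 -1.256e-01  5.000e-04 -1.774e-01 -1.183e-01 -8.054e-01]
```

Request:
apply_moves:
  motion:
    - [-0.006,-0.035,0,0,0,0,1]
    - [-0.012,-0.07,0,0,0,0,1]
    - [-0.018,-0.105,0,0,0,0,1]
    - [-0.022,-0.127,0,0,0,0,1]
    - [-0.022,-0.127,0,0,0,0,1]

```text
time_s: 17.97
tool_pos: [427.4, -289.2, 125.9]
eef_rot: [-3.138, -0.001, 2.866]
wrist_force: [-0.2, -0.7, -0.9]
gripper_width: 87.9
finger_force: 0.0
```

Request:
apply_moves:
  motion:
    - [0,0,0,0,0,0,1]
    - [0,0,0,0,0,0,1]
    - [0,0,0,0,0,0,1]

```text
time_s: 18.22
tool_pos: [429.5, -281.7, 126.5]
eef_rot: [3.141, -0.001, 2.876]
wrist_force: [0.7, 0.6, -0.3]
gripper_width: 88.0
finger_force: 0.0
```

```bash
python3 look.py 426.6 -287.5 4 164.5 pics/w5.png
```

```text
18.2667 [ 429.5 -281.9  126.5] [ 1.7996e+02 -8.0000e-02  1.6480e+02] [-0.11  0.43  0.07] [ 0.052 -0.023  0.02 ] 88.0 0.0 [ 0.85  0.77 -0.6   1.98  0.74  0.63  1.07]
[ 0.0011 -0.0062  0.1225  0.0364 -0.0778  0.3015]
```

View pics/w5.png

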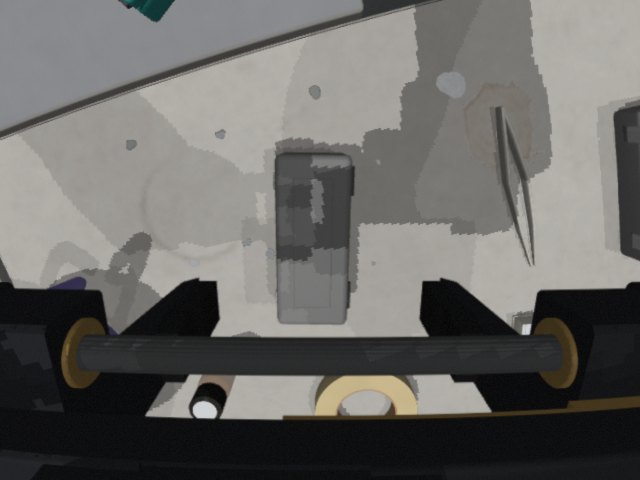

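The wrist view shows the right case at columns 277–352, aligned and about 5 mm off centre. The vial at (208,400) and the tape at (365,400) are clear. I'll shift −5 mm, descend and grip.

Request:
apply_moves:
  motion:
    - [0.001,-0.005,0.03,0,0,0,1]
    - [0.001,-0.005,0.06,0,0,0,1]
    - [0.001,-0.005,0.09,0,0,0,1]
    - [0.001,-0.005,0.122,0,0,0,1]
    - [0.001,-0.005,0.122,0,0,0,1]

```text
time_s: 18.68
tool_pos: [424.3, -285.6, 0.3]
eef_rot: [3.14, -0.009, 2.876]
wrist_force: [-0.1, -0.5, 0.2]
gripper_width: 88.1
finger_force: 0.0
```

Request:
apply_moves:
  motion:
    - [0,0,0,0,0,0,-1]
    - [0,0,0,0,0,0,-1]
    - [0,0,0,0,0,0,-1]
    - [0,0,0,0,0,0,-1]
    - [0,0,0,0,0,0,-1]

```text
time_s: 19.1
tool_pos: [427.1, -289.0, 5.7]
eef_rot: [-3.141, 0.001, 2.872]
wrist_force: [-0.7, -0.3, 0.8]
gripper_width: 56.8
finger_force: 0.0
```

Request:
apply_moves:
  motion:
    - [0,0,0,0,0,0,-1]
    - [0,0,0,0,0,0,-1]
    - [0,0,0,0,0,0,-1]
    - [0,0,0,0,0,0,-1]
    - [0,0,0,0,0,0,-1]

```text
time_s: 19.52
tool_pos: [427.5, -287.6, 5.3]
eef_rot: [3.14, 0.001, 2.873]
wrist_force: [-0.2, 2.3, 9.0]
gripper_width: 49.5
finger_force: 30.0
```

```bash
python3 look.py 426.6 -287.5 4 164.5
```

```text
19.5667 [ 427.4 -287.6    5.3] [1.7993e+02 4.0000e-02 1.6461e+02] [-0.53  3.07  8.12] [ 0.723 -0.034 -0.067] 49.6 29.99272181186825 [ 0.72  0.95 -0.36  2.02  0.99  0.35  0.85]
[ 0.0008 -0.0002  0.0013  0.0689  0.0448  0.1068]
```

Request:
apply_moves:
  motion:
    - [0,0,-0.025,0,0,0,-1]
    - [0,0,-0.05,0,0,0,-1]
    - [0,0,-0.075,0,0,0,-1]
    - [0,0,-0.1,0,0,0,-1]
    - [0,0,-0.1,0,0,0,-1]

```text
time_s: 19.98
tool_pos: [428.2, -289.6, 107.9]
eef_rot: [-3.14, 0.004, 2.872]
wrist_force: [0.6, -0.1, -2.0]
gripper_width: 49.9
finger_force: 30.0
```

Request:
apply_moves:
  motion:
    - [-0.04,0,0,0,0,0,-1]
    - [-0.08,0,0,0,0,0,-1]
    - [-0.08,0,0,0,0,0,-1]
    - [-0.08,0,0,0,0,0,-1]
    - [-0.08,0,0,0,0,0,-1]

```text
time_s: 20.4
tool_pos: [501.9, -309.5, 102.7]
eef_rot: [-3.141, -0.005, 2.872]
wrist_force: [-0.4, 0.2, -3.5]
gripper_width: 49.7
finger_force: 30.0
```

```bash
python3 mom.py
```

```text
20.7 [ 502.8 -309.7  104. ] Mtool [ 0.031  0.01  -0.   ] sd [0.043 0.031 0.029] F [-0.04  0.03 -3.55] w 49.9 29.992001177743077 My [ 0.057 -0.023 -0.013  0.009  0.047 -0.019]
```

Request:
apply_moves:
  motion:
    - [0.04,0,0,0,0,0,-1]
    - [0.08,0,0,0,0,0,-1]
    - [0.08,0,0,0,0,0,-1]
    - [0.08,0,0,0,0,0,-1]
    - [0.08,0,0,0,0,0,-1]

```text
time_s: 21.12
tool_pos: [427.2, -288.8, 104.8]
eef_rot: [-3.141, 0.0, 2.872]
wrist_force: [-0.3, 0.1, -3.4]
gripper_width: 49.9
finger_force: 30.0
```

```bash
python3 mom.py
```

```text
21.42 [ 427.5 -288.6  104.3] Mtool [-0.001 -0.013  0.019] sd [0.039 0.02  0.037] F [ 0.06 -0.17 -3.62] w 49.9 29.99193567316979 My [-0.048  0.007  0.001  0.005 -0.033 -0.011]
```

Request:
apply_moves:
  motion:
    - [-0.04,0,0,0,0,0,-1]
    - [-0.08,0,0,0,0,0,-1]
    - [-0.08,0,0,0,0,0,-1]
    - [-0.08,0,0,0,0,0,-1]
    - [-0.08,0,0,0,0,0,-1]

```text
time_s: 21.83
tool_pos: [503.1, -309.5, 103.6]
eef_rot: [-3.141, -0.003, 2.873]
wrist_force: [-0.7, -0.1, -4.2]
gripper_width: 49.8
finger_force: 30.0
```

```bash
python3 mom.py
```

```text
22.13 [ 502.9 -309.7  104.2] Mtool [-0.015 -0.009 -0.008] sd [0.021 0.017 0.02 ] F [ 0.28  0.1  -3.26] w 49.6 29.991966183297336 My [ 0.009 -0.023 -0.022  0.016 -0.003 -0.031]
```

Request:
apply_moves:
  motion:
    - [0.04,0,0,0,0,0,-1]
    - [0.08,0,0,0,0,0,-1]
    - [0.08,0,0,0,0,0,-1]
    - [0.08,0,0,0,0,0,-1]
    - [0.08,0,0,0,0,0,-1]

```text
time_s: 22.55
tool_pos: [427.2, -288.8, 104.8]
eef_rot: [-3.141, 0.0, 2.872]
wrist_force: [1.9, -0.6, -3.5]
gripper_width: 49.8
finger_force: 30.0
```

```bash
python3 mom.py; python3 look.py 427.4 -287.6 5.3 164.6
```

```text
22.85 [ 427.5 -288.6  104.3] Mtool [-0.026 -0.011 -0.003] sd [0.036 0.036 0.025] F [ 0.03  0.14 -3.42] w 49.5 29.991956907324493 My [-0.067 -0.006 -0.    -0.044  0.008  0.046]
22.9 [ 427.2 -288.5  104.2] [-1.7999e+02 -4.0000e-02  1.6457e+02] [-0.21 -0.16 -3.04] [ 0.023  0.027 -0.028] 50.1 29.9920924147591 [ 0.85  0.8  -0.57  1.99  0.78  0.58  1.03]
[-0.      0.0009  0.0989 -0.0064 -0.0446 -0.0254]
```

The right case is silent too, so the middle one has the ball. I'll set the right case down and go back to the middle.

Request:
apply_moves:
  motion:
    - [0,0.001,0.03,0,0,0,-1]
    - [0,0.001,0.06,0,0,0,-1]
    - [0,0.001,0.085,0,0,0,-1]
    - [0,0.001,0.099,0,0,0,-1]
    - [0,0.001,0.099,0,0,0,-1]

```text
time_s: 23.32
tool_pos: [426.5, -287.2, 3.5]
eef_rot: [-3.141, -0.003, 2.873]
wrist_force: [0.3, 0.4, -3.8]
gripper_width: 50.0
finger_force: 30.0
```

Request:
apply_moves:
  motion:
    - [0,0,0,0,0,0,1]
    - [0,0,0,0,0,0,1]
    - [0,0,0,0,0,0,1]
    - [0,0,0,0,0,0,1]
    - [0,0,0,0,0,0,1]

```text
time_s: 23.73
tool_pos: [427.0, -287.7, 5.8]
eef_rot: [-3.141, -0.0, 2.872]
wrist_force: [-0.6, -0.1, -0.0]
gripper_width: 81.1
finger_force: 0.0
```

Request:
apply_moves:
  motion:
    - [0,0,0,0,0,0,1]
    - [0,0,-0.025,0,0,0,1]
    - [0,0,-0.05,0,0,0,1]
    - [0,0,-0.085,0,0,0,1]
    - [0,0,-0.12,0,0,0,1]

```text
time_s: 24.15
tool_pos: [426.0, -287.1, 126.3]
eef_rot: [3.141, -0.003, 2.873]
wrist_force: [1.2, 0.3, 0.3]
gripper_width: 88.2
finger_force: 0.0
```

```bash
python3 look.py 458.8 -16 126 179.6
```

```text
24.2 [ 429.5 -288.3  132.2] [-179.9     0.37  164.6 ] [-0.04  0.07  4.16] [-0.028 -0.034 -0.029] 88.0 0.0 [ 0.87  0.76 -0.62  1.97  0.74  0.64  1.07]
[ 4.41000e-02  2.70300e-01  5.40000e-03 -1.51300e-01  3.52100e-01
 -1.50021e+01]
```

Request:
apply_moves:
  motion:
    - [0.006,0.036,0,0,0,0,1]
    - [0.012,0.072,0,0,0,-3,1]
    - [0.018,0.108,0,0,0,-7,1]
    - [0.024,0.144,0,0,0,-11,1]
    - [0.027,0.165,0,0,0,-15,1]

```text
time_s: 24.62
tool_pos: [445.2, -117.0, 125.9]
eef_rot: [3.139, 0.0, -3.141]
wrist_force: [0.0, 0.6, -0.6]
gripper_width: 87.9
finger_force: 0.0
```

Request:
apply_moves:
  motion:
    - [0,0.035,0,0,0,0,1]
    - [0,0.07,0,0,0,0,1]
    - [0,0.105,0,0,0,0,1]
    - [0,0.105,0,0,0,0,1]
    - [0,0.105,0,0,0,0,1]

```text
time_s: 25.03
tool_pos: [445.7, -13.9, 125.6]
eef_rot: [3.141, -0.001, 3.14]
wrist_force: [0.2, -0.8, 0.1]
gripper_width: 88.2
finger_force: 0.0
```

Request:
apply_moves:
  motion:
    - [0,0,0,0,0,0,1]
    - [0,0,0,0,0,0,1]
    - [0,0,0,0,0,0,1]

```text
time_s: 25.28
tool_pos: [445.2, -18.0, 125.2]
eef_rot: [-3.141, -0.002, 3.131]
wrist_force: [-0.6, -0.3, 0.1]
gripper_width: 88.3
finger_force: 0.0
```

```bash
python3 look.py 458.8 -16 6 179.5
```

```text
25.3333 [445.3 -17.8 125.2] [-1.7997e+02 -1.1000e-01  1.7942e+02] [0.44 0.12 0.28] [ 0.066  0.03  -0.013] 88.3 0.0 [ 0.29  0.71 -0.57  2.17  0.85  0.49  0.62]
[-0.0137  0.002   0.1191 -0.0325 -0.1062 -0.0839]
```

Request:
apply_moves:
  motion:
    - [-0.0135,0.002,0.03,0,0,0,1]
    - [-0.0135,0.002,0.06,0,0,0,1]
    - [-0.0135,0.002,0.09,0,0,0,1]
    - [-0.0135,0.002,0.118,0,0,0,1]
    - [-0.0135,0.002,0.118,0,0,0,1]

```text
time_s: 25.75
tool_pos: [456.8, -16.6, 3.8]
eef_rot: [-3.136, -0.008, 3.135]
wrist_force: [0.1, -0.4, 0.1]
gripper_width: 88.2
finger_force: 0.0
```

Request:
apply_moves:
  motion:
    - [0,0,0,0,0,0,-1]
    - [0,0,0,0,0,0,-1]
    - [0,0,0,0,0,0,-1]
    - [0,0,0,0,0,0,-1]
    - [0,0,0,0,0,0,-1]

```text
time_s: 26.17
tool_pos: [459.5, -14.3, 8.4]
eef_rot: [3.14, 0.001, 3.133]
wrist_force: [0.5, -0.3, 0.4]
gripper_width: 57.1
finger_force: 0.0
```

Request:
apply_moves:
  motion:
    - [0,0,0,0,0,0,-1]
    - [0,0,0,0,0,0,-1]
    - [0,0,0,0,0,0,-1]
    - [0,0,0,0,0,0,-1]
    - [0,0,0,0,0,0,-1]

```text
time_s: 26.58
tool_pos: [459.3, -15.2, 8.1]
eef_rot: [-3.141, 0.0, 3.133]
wrist_force: [0.2, -1.8, 7.4]
gripper_width: 49.6
finger_force: 30.0
```

Request:
apply_moves:
  motion:
    - [0,0,-0.03,0,0,0,-1]
    - [0,0,-0.06,0,0,0,-1]
    - [0,0,-0.095,0,0,0,-1]
    - [0,0,-0.13,0,0,0,-1]
    - [0,0,-0.165,0,0,0,-1]

```text
time_s: 27.0
tool_pos: [457.4, -14.7, 173.5]
eef_rot: [3.141, -0.004, 3.134]
wrist_force: [1.0, -0.5, -6.1]
gripper_width: 50.0
finger_force: 30.0
```

```bash
python3 look.py 635 -19.7 190 179.5
```

```text
27.05 [460.7 -13.8 178.7] [179.95   0.3  179.59] [ 0.32 -0.59 -0.09] [ 0.009 -0.124  0.024] 49.6 29.99498781748116 [ 0.38  0.64 -0.71  2.09  0.7   0.65  0.75]
[-0.1744 -0.0047 -0.0104  0.0492  0.2951  0.0944]
```

Request:
apply_moves:
  motion:
    - [-0.025,0,-0.01,0,0,0,-1]
    - [-0.05,0,-0.015,0,0,0,-1]
    - [-0.075,0,-0.015,0,0,0,-1]
    - [-0.1,-0.002,-0.015,0,0,0,-1]
    - [-0.125,-0.005,-0.015,0,0,0,-1]

```text
time_s: 27.47
tool_pos: [583.9, -20.7, 186.3]
eef_rot: [-3.141, -0.004, 3.135]
wrist_force: [-0.5, -0.1, -5.8]
gripper_width: 49.5
finger_force: 30.0
```

Request:
apply_moves:
  motion:
    - [-0.02,0,0,0,0,0,-1]
    - [-0.035,0,0,0,0,0,-1]
    - [-0.045,0,0,0,0,0,-1]
    - [-0.05,0,0,0,0,0,-1]
    - [-0.05,0,0,0,0,0,-1]

```text
time_s: 27.88
tool_pos: [633.8, -20.9, 185.7]
eef_rot: [3.142, -0.003, 3.134]
wrist_force: [-1.6, -0.3, -5.4]
gripper_width: 49.3
finger_force: 30.0
```

Request:
apply_moves:
  motion:
    - [0,0,0,0,0,0,-1]
    - [0,0,0,0,0,0,-1]
    - [0,0,0,0,0,0,-1]
    - [0,0,0,0,0,0,-1]
    - [0,0,0,0,0,0,-1]

```text
time_s: 28.3
tool_pos: [633.6, -20.7, 187.1]
eef_rot: [-3.141, -0.002, 3.134]
wrist_force: [0.7, -0.8, -6.1]
gripper_width: 49.3
finger_force: 30.0
```

Request:
apply_moves:
  motion:
    - [0,0,0,0,0,0,-1]
    - [0,0,0,0,0,0,-1]
    - [0,0,0,0,0,0,-1]
    - [0,0,0,0,0,0,-1]
    - [0,0,0,0,0,0,-1]

```text
time_s: 28.72
tool_pos: [634.0, -20.6, 187.0]
eef_rot: [3.141, -0.001, 3.134]
wrist_force: [0.1, 0.2, -5.1]
gripper_width: 50.1
finger_force: 30.0
```

```bash
python3 mom.py; python3 look.py 635 -19.7 190 179.5
python3 - <<'E'
from rig import cams
from h import *
im=cams.get_image("top");g=cv2.GaussianBlur(cv2.cvtColor(im["color"],cv2.COLOR_RGB2GRAY),(3,3),0)
for n,(u,v) in dict(L=(245,215),R=(440,243)).items():
    w=np.zeros(g.shape,np.uint8);s=np.s_[v-28:v+29,u-22:u+23];w[s]=(g[s]>98)&(g[s]<132)
    w=cv2.morphologyEx(w,cv2.MORPH_OPEN,np.ones((5,5)));k,lab,st,ce=cv2.connectedComponentsWithStats(w)
    b=(lab==1+st[1:,4].argmax());print(n,b.sum(),ray(im,np.argwhere(b)[:,::-1],46)[:,:2].mean(0).round(1))
E
```

```text
29.02 [634.  -20.6 187. ] Mtool [-0.017 -0.016 -0.002] sd [0.036 0.027 0.026] F [-0.22  0.01 -5.76] w 49.8 29.995481399819255 My [-0.045  0.036 -0.011 -0.041 -0.008 -0.03 ]
29.0667 [634.  -20.6 187. ] [ 1.7999e+02 -9.0000e-02  1.7958e+02] [-0.13 -0.2  -5.42] [0.033 0.002 0.005] 49.7 29.995418800972402 [ 0.34  0.84 -0.73  1.56  0.63  0.99  0.98]
[-0.001   0.0009 -0.003   0.0108 -0.0855  0.0808]Traceback (most recent call last):
  File "<stdin>", line 7, in <module>
ValueError: attempt to get argmax of an empty sequence
```

The case is held at rest over the tray: reported TCP (634, −21, 187), grip 30 N. The silent cases were released within about 1 mm of where they were gripped. The last lid re-measurement failed on the mask, but the release readings are clean, so I'm handing in.

```bash
python3 -c "
from rig import env
print(env.sign_off())"
```

```text
the job is handed in; nothing more can be done
None
```

I handed the job in with the middle case, the one that rattled (about 0.15 N m between stops), held level and at rest over the tray, its underside about 18 cm up. The left and right cases were silent and I put them back within a few mm, going by arm readings at release; a final camera check of them failed, and the sign-off gave no verdict.

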